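# Set the coin-cell tester by its clicks and test the cell

## Task

Set the coin-cell tester to position seven and test the cell in its clip: turn the large range dial anticlockwise until it comes up against its stop, then clockwise exactly seven clicks, without ever going past the seventh, and let go so that it sits in its click. Only then press the test button fully down and let it come up again; leave the small knob and everything else on the counter as they are.

Things in the scene. Friction and masses are not known exactly. Their poses are not given: they have to be found in the camera images.
- tester: Coin-cell tester: aluminium case 150 mm in x, 270 mm in y, 55 mm high, with a flat dark top panel, fixed to the counter. Origin under its centre; x towards its far long side (away from the robot at yaw 0), y along its length, to the left.
- dial_mid (a point): On the axis of the range dial, half-way up it: 15 mm above the tester's top panel, 15 mm below the knob's flat top. The dial is the tester's largest knob: black, round, upright, 46 mm in diameter, twelve identical flutes, no pointer; it turns about the vertical. Axes as the tester's. Within 65 mm of the axis nothing else rises over 3 mm above the panel.
- range_dial (a joint): Angle of the range dial, rad: 0 at its anticlockwise stop (position zero), growing clockwise seen from above. A spring click (detent) every 30 degrees (0.5236 rad): 0, 0.5236, 1.0472 ... Each ridge takes about 0.2 N m, so hold it firmly; let go, it jumps into the nearest position within 0.3 s. Other stop at 10 clicks. Starts between 2 and 5 clicks.
- test_button_top (a point): Centre of the top face of the test button: a black round push button, 26 mm in diameter, in a 42 mm wide, 12 mm high steel collar on the tester's top panel; its top is 22 mm above the panel, 77 mm above the counter. It moves straight down.
- test_button (a joint): Travel of the test button in m: 0 up, 0.006 fully down. It is sprung and comes up by itself; fully down takes 5 N.
- zero_knob (a joint): Angle of the tester's small zero-adjust knob in rad, 0 at the start; black, 16 mm in diameter, 13 mm high, with a chrome line on top, in the far left corner of the panel (45 mm along x and 65 mm along y of the tester from the range dial's axis). Leave it alone.
- keypad_spare: Bystander: black rubber keypad, 75 x 95 x 9 mm, lying on the robot's side of the tester; origin under its centre.
- pocket_calc: Bystander: tan pocket calculator, 130 x 74 x 25 mm, left of the tester; origin under its centre.
- display_cube: Bystander: smoked acrylic cube, 60 mm, right of the tester; origin under its centre.
- cell_tray: Bystander: clear tray of coin cells, 70 x 100 x 16 mm, beyond the tester; origin under its centre.
- driver: Bystander: screwdriver, 150 mm long, lying beyond the tester; origin under the middle of it.
- receipt_pad: Bystander: paper receipt pad, 110 x 80 x 15 mm, on the right of the counter; origin under its centre.

How it is judged:
By the outcome, as a careful person would: the job done as asked, in the order asked, and still so for the second after the job is handed in, with the robot touching nothing.
It also fails if it takes over 70 s, if anything falls off the work surface, if the arm or the gripper's body presses on something with over 40 N, if the wrist force passes 120 N, or if a joint passes its speed limit or range.

## Robot

A 6-joint arm with a two-finger parallel gripper is mounted at the origin on the work surface. World frame = base frame: x ahead of the robot, y to its left, z up, the work surface at z = 0. Lengths are in m, angles in degrees, forces in N, time in s.
With the tool pointing down it reaches from about 0.3 to 0.75 m from the base axis. Payload 8.5 kg.
Tool frame: the origin (TCP) lies at the very end of the fingers, on their centre line; the grasp point (between the pads) lies 19 mm behind it; z points along the fingers, y is the line along which they close (so a half turn about z gives the same grasp; the last joint's range is limited). The gripper opens to 85 mm and grips with 20 to 120 N. Pads are 22 mm wide; open, the fingers measure 114 mm over their backs; the gripper's body (76 mm by 85 mm) begins 54 mm behind the grasp point. The pads swing forward as they close: fully open they stand 13 mm farther back than shut.
Start: joints at [-80.346, 21.807, 74.336, -0, 83.858, -12.336], TCP at [0.206, -0.51, 0.231] pointing down, gripper open.
Joint ranges: [-178.18, 178.18], [-50.72, 133.34], [12.68, 142.11], [-81.47, 261.47], [9.98, 163.14], [-165.26, 165.26]. Speed limits (degrees/s): [136.94, 136.94, 180, 180, 180, 180].

## Interface

Orientations are given as a 3x3 rotation matrix whose columns are the frame's x, y, z axes.
In Python, from rig import env, optics, spotter gives the robot as it stands.
- The arm moves only by the shell command python3 -m crank 'ROWS' [FORCE]. ROWS is JSON, one flat list of numbers, 5 for each row, row after row: the finger opening in cm, from 0 to 8.54, then the shift along the tool's x, y, z in cm, then the turn about the tool's z in rad. A call has exactly 8 rows; each row shifts and turns the commanded pose from where the row before left it, along the tool's axes as they then stand; what a row does not reach is not made up. A row lasts 1/12 s, in which the tool goes at most 41.7 mm and 7.16 degrees, less where a joint would pass 70% of its speed; a pose out of reach is approached as far as the arm can. A call is refused whole if a number of a shift passes 4.17 or a number of a turn 0.125, either way. A call with a gripper value outside its range is refused whole. The fingers move at their own pace and stop on an object; FORCE is the grip in N (left out, the last holds). Time passes only in rows, so rows that do not move let the fingers close, or fill a call up. It gives the time, the measured TCP pose, the force, the opening and the grip force at its end, in the units of the state.
- env.observe(): the state, without advancing time (a new reading comes with each control period).
- optics.get_image(name): name is "side" or "top" or "wrist"; returns a dict with "color" (480x640x3 uint8, red, green, blue), "intrinsics" (3x3 intrinsics, pixels), "pose" (4x4, takes a point from camera to world coordinates). Camera axes: x right, y up, looking along -z (the intrinsics and any distortion apply to the point x, -y, -z); pixel columns grow to the right and rows downward; lengths in m; the calibration is good to about 2 mm. A picture is of the moment at which its call begins. There is no depth.
- env.close_job(): hands the job in; it is judged then, once.
Trained networks look in a picture, given as the dict that the camera call returned (one of the last four; its "shot" number tells which), for a name from the list of things; names that differ only in an ending like _2 or _b are one class to them, and where a whole thing is asked for, a point or a joint stands for the part that bears it (a point fixed in the world has none). Each returns a list of dicts, best first, with "score" (0 to 1); they miss things now and then, are a little off and sometimes report something else, mostly with a low value. They report only what shows in the picture. A call takes as long as a camera call.
- spotter.look_for(picture, query): "at" ([column, row] as shares, 0 to 1, of the picture: columns of its width, rows of its height, amid what is visible of it).
The state is a dict: "time_s": time; "q": joint angles; "qvel": joint speeds; "joint_efforts": joint torques, N m; "position": TCP position; "tool_rot": TCP orientation; "ft_force": force on the tool from outside, world axes, zero at the start; "wrist_torque": the same for the moment, N m; "grip_width": finger opening in m; "gripper_force": force on a finger pad.
Only numpy, scipy, OpenCV 4.12 (cv2) and the standard library are available. Lean on these libraries where they do the work, as an engineer would, in place of code of your own. Each camera call takes 0.05 s, during which the arm holds its last target. There are 200 camera calls.

## Working session

There is one attempt and no reset: what is moved stays moved. The work goes in short steps, Python scripts to look and compute and a shell command to move; the robot and the scene stay as the last step left them, time stands still between calls to the robot, and variables do not carry over. Pictures are saved under pics/ and viewed, at most 12 in all, crops included, and the job is handed in when it is done.

```bash
mkdir -p pics; cat > h.py <<'E'
import numpy as np,cv2
from rig import env,optics,spotter
def ray(im,at):
    K=np.array(im["intrinsics"]);P=np.array(im["pose"])
    u,v=at[0]*640,at[1]*480
    d=np.array([(u-K[0,2])/K[0,0],-(v-K[1,2])/K[1,1],-1.0])
    return P[:3,3],P[:3,:3]@d
def onz(im,at,z):
    o,d=ray(im,at);return o+d*(z-o[2])/d[2]
def save(im,n): cv2.imwrite("pics/"+n+".png",np.array(im["color"])[:,:,::-1])
E
python3 - <<'E'
from h import *
for c in ("top","side"):
    im=optics.get_image(c);save(im,c+"1")
    print(c,[k for k in im],np.round(im["pose"],2).tolist())
    for q,z in(("tester",.055),("dial_mid",.07),("test_button_top",.077),("zero_knob",.068),("keypad_spare",.009),("display_cube",.06)):
        for r in spotter.look_for(im,q)[:2]: print(q,round(r["score"],2),np.round(np.array(r["at"])*[640,480]),np.round(onz(im,r["at"],z),3))
s=env.observe();print(s["position"],s["tool_rot"],s["grip_width"],s["time_s"])
E
```

```text
top ['color', 'intrinsics', 'pose', 'shot'] [[-0.01, 1.0, -0.04, 0.49], [-1.0, -0.02, -0.01, -0.06], [-0.01, 0.04, 1.0, 1.25], [0.0, 0.0, 0.0, 1.0]]
tester 0.97 [344. 233.] [ 0.544 -0.122  0.055]
dial_mid 0.87 [340. 232.] [ 0.546 -0.111  0.07 ]
dial_mid 0.71 [482. 278.] [ 0.425 -0.457  0.07 ]
test_button_top 0.57 [373. 254.] [ 0.489 -0.189  0.077]
zero_knob 0.29 [269. 206.] [0.612 0.065 0.068]
display_cube 0.92 [424. 254.] [ 0.487 -0.318  0.06 ]
display_cube 0.21 [344. 233.] [ 0.542 -0.12   0.06 ]
side ['color', 'intrinsics', 'pose', 'shot'] [[-0.9, 0.35, -0.26, 0.26], [-0.44, -0.7, 0.56, 0.56], [0.02, 0.62, 0.79, 0.94], [0.0, 0.0, 0.0, 1.0]]
tester 0.75 [325. 234.] [ 0.536 -0.084  0.055]
dial_mid 0.64 [325. 230.] [ 0.538 -0.085  0.07 ]
test_button_top 0.58 [372. 185.] [ 0.489 -0.283  0.077]
test_button_top 0.34 [324. 230.] [ 0.538 -0.08   0.077]
keypad_spare 0.63 [307. 190.] [ 0.668 -0.244  0.009]
display_cube 0.97 [372. 187.] [ 0.488 -0.29   0.06 ]
[ 0.20592638 -0.50995797  0.23132381] [[ 9.27276052e-01  3.74378315e-01  2.37525707e-05]
 [ 3.74378315e-01 -9.27276052e-01  1.39848573e-05]
 [ 2.72608173e-05 -4.07537584e-06 -1.00000000e+00]] 0.08520063472881019 0.7
```

View pics/top1.png

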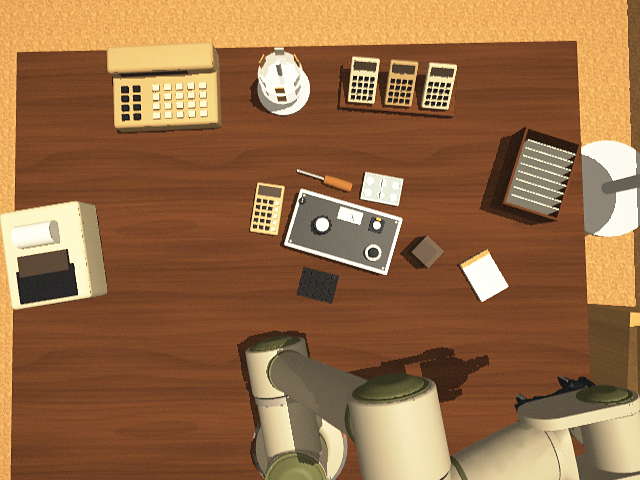

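Top view: the tester is rotated about 15° in the image. The dial is at about (321,225) in a white ring, the button at (373,253) and the zero knob at (303,200). The networks' "dial" at (340,232) is the tester's centre, so I'll use my own pixels.

```bash
python3 - <<'E'
from h import *
im=optics.get_image("top")
f=lambda u,v,z:onz(im,(u/640,v/480),z)
D=f(321,225,.085);B=f(373,253,.077);Z=f(303,200,.068)
a,b=f(300,189,.055),f(403,220,.055);c=f(388,274,.055);e=f(284,244,.055)
print(D,B,Z,"corners",a,b,c,e,np.linalg.norm(a-b),np.linalg.norm(b-c))
y=(a-b)/np.linalg.norm(a-b);yaw=np.degrees(np.arctan2(-y[0],y[1]));print("yaw",yaw,"Z-D",(Z-D)[:2])
s=env.observe();R=np.array(s["tool_rot"]);print("tool shift cm to above dial",R.T@(D-s["position"])*100)
print(np.array(im["intrinsics"]))
col=np.array(im["color"])[160:310,230:470];cv2.imwrite("pics/crop1.png",cv2.resize(col,None,fx=3.3,fy=3.3,interpolation=2)[:,:,::-1])
E
```

```text
[ 0.56196859 -0.06392494  0.085     ] [ 0.49173434 -0.19020647  0.077     ] [ 0.62598523 -0.02015376  0.068     ] corners [ 0.65539857 -0.0125054   0.055     ] [ 0.5730866  -0.26915745  0.055     ] [ 0.43897697 -0.22878435  0.055     ] [0.51763001 0.02947399 0.055     ] 0.269528358606421 0.1400549195742292
yaw -17.78178637205142 Z-D [0.06401664 0.04377118]
tool shift cm to above dial [ 49.71623648 -28.03137983  14.63088751]
[[476.96753099   0.         314.49756082]
 [  0.         476.96753099 233.17863055]
 [  0.           0.           1.        ]]
```

View pics/crop1.png

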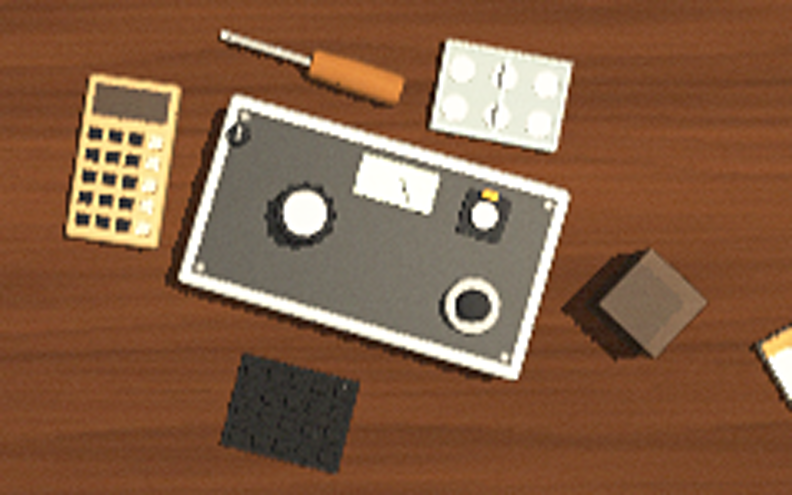

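The zero knob's offset from the dial (64, 44 mm) agrees with the given 45/65 at a yaw of −18°, and the tester's length comes out at 270 mm. The dial is at about (0.562, −0.064). I'm moving above it.

```bash
python3 -m crank '[8.5,3.5,-2,0,0, 8.5,3.5,-2,0,0, 8.5,3.5,-2,0,0, 8.5,3.5,-2,0,0, 8.5,3.5,-2,0,0, 8.5,3.5,-2,0,0, 8.5,3.5,-2,0,0, 8.5,3.5,-2,0,0]' 110
python3 -m crank '[8.5,3.5,-2,0,0, 8.5,3.5,-2,0,0, 8.5,3.5,-2,0,0, 8.5,3.5,-2,0,0, 8.5,3.5,-2,0,0, 8.5,3.5,-2,0,0, 8.5,0.7,0,0,0, 8.5,0,0,0,0]'
python3 -m crank '[8.5,0,0,0,-0.12, 8.5,0,0,0,-0.12, 8.5,0,0,0,-0.12, 8.5,0,0,0,-0.12, 8.5,0,0,0,-0.12, 8.5,0,0,0,-0.12, 8.5,0,0,0,-0.12, 8.5,0,0,0,-0.12]'
python3 - <<'E'
from h import *
s=env.observe();print(s["q"],s["time_s"])
im=optics.get_image("wrist");save(im,"w1")
print(np.round(im["pose"],3).tolist(),np.array(im["intrinsics"]).tolist())
for q,z in(("dial_mid",.07),("test_button_top",.077),("zero_knob",.068)):
    for r in spotter.look_for(im,q)[:2]: print(q,round(r["score"],2),np.round(np.array(r["at"])*[640,480]),np.round(onz(im,r["at"],z),3))
E
```

```text
time_s: 1.42
position: [0.4065, -0.255, 0.2316]
tool_rot: [[0.927, 0.374, 0.0], [0.374, -0.927, -0.0], [0.0, 0.0, -1.0]]
ft_force: [0.9, -0.7, -0.2]
grip_width: 0.0847
gripper_force: 0.0
time_s: 2.08
position: [0.5631, -0.0625, 0.2309]
tool_rot: [[0.926, 0.378, -0.0], [0.378, -0.926, 0.0], [-0.0, -0.0, -1.0]]
ft_force: [-1.2, -0.1, -0.0]
grip_width: 0.0847
gripper_force: 0.0
time_s: 2.75
position: [0.5612, -0.0656, 0.2315]
tool_rot: [[0.221, 0.975, -0.0], [0.975, -0.221, -0.0], [-0.0, -0.0, -1.0]]
ft_force: [-0.4, -0.1, -0.2]
grip_width: 0.0849
gripper_force: 0.0
[-1.86637314e+01  2.33219596e+01  7.18755258e+01 -1.95838494e-02
  8.48056579e+01 -5.89948047e+00] 2.75
[[0.975, 0.21, 0.069, 0.58], [-0.221, 0.928, 0.301, 0.012], [-0.0, -0.308, 0.951, 0.374], [0.0, 0.0, 0.0, 1.0]] [[369.82752194893425, 0.0, 318.0997847499778], [0.0, 369.82752194893425, 234.46036647693617], [0.0, 0.0, 1.0]]
dial_mid 0.76 [320. 241.] [ 0.558 -0.09   0.07 ]
test_button_top 0.8 [279. 352.] [ 0.497 -0.188  0.077]
zero_knob 0.53 [386. 140.] [ 0.628 -0.019  0.068]
```

View pics/w1.png

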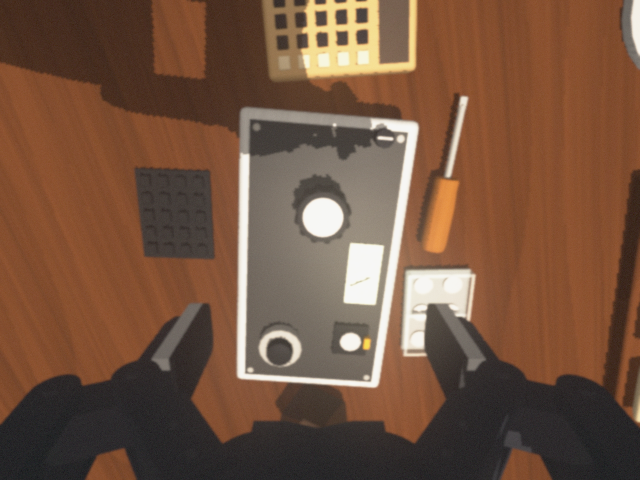

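The wrist view shows the dial's white top disc at (323,217), the button at (280,351) and the zero knob at (385,139). The button and zero knob agree with the networks. The network's "dial" is again the whole case.

```bash
python3 - <<'E'
from h import *
im=optics.get_image("wrist")
f=lambda u,v,z:onz(im,(u/640,v/480),z)
D=f(323,217,.085);B=f(280,351,.077);Z=f(385,139,.068)
g=cv2.cvtColor(np.array(im["color"]),cv2.COLOR_RGB2GRAY)
m=(g[190:245,295:352]>180).astype(np.uint8);v,u=np.nonzero(m);print(u.mean()+295,v.mean()+190)
D2=f(u.mean()+295,v.mean()+190,.085)
yaw=np.radians(-17.8);R=np.array([[np.cos(yaw),-np.sin(yaw)],[np.sin(yaw),np.cos(yaw)]])
print(D,D2,B,Z,"Z-D tester",R.T@(Z-D2)[:2])
s=env.observe();T=np.array(s["tool_rot"])
print((T.T@(D2-s["position"]))*100)
E
```

```text
322.31678486997635 217.93538219070135
[ 0.56626274 -0.06542031  0.085     ] [ 0.5655461  -0.06605763  0.085     ] [ 0.49693038 -0.1854627   0.077     ] [ 0.62857973 -0.01823774  0.068     ] Z-D tester [0.04539786 0.0647998 ]
[-0.02217429  0.41437249 14.64044494]
```

Zero minus dial comes to (45.4, 64.8) mm against the given (45, 65), so the dial is at (0.565, −0.066). Now descending, gripping and turning anticlockwise.

```bash
python3 -m crank '[8.5,0,0.35,2.5,0, 8.5,0,0,3,0, 8.5,0,0,3,0, 8.5,0,0,3,0, 8.5,0,0,2.5,0, 8.5,0,0,1.7,0, 8.5,0,0,0.8,0, 8.5,0,0,0.5,0]'
python3 -m crank '[8.5,0,0,0,0, 8.5,0,0,0,0, 4,0,0,0,0, 4,0,0,0,0, 4,0,0,0,0, 4,0,0,0,0, 4,0,0,0,0, 4,0,0,0,0]' 110
python3 -c "
from h import *
s=env.observe();print(s['wrist_torque'],s['q'][5],s['joint_efforts'])"
```

```text
time_s: 3.67
position: [0.5651, -0.0652, 0.0605]
tool_rot: [[0.227, 0.974, -0.001], [0.974, -0.227, 0.0], [0.0, -0.001, -1.0]]
ft_force: [-0.3, -0.8, 0.6]
grip_width: 0.085
gripper_force: 0.0
time_s: 4.33
position: [0.565, -0.0649, 0.0625]
tool_rot: [[0.225, 0.974, -0.0], [0.974, -0.225, -0.0], [-0.0, 0.0, -1.0]]
ft_force: [-5.0, 1.1, 9.9]
grip_width: 0.042
gripper_force: 105.7
[ 0.11235616  0.77104613 -0.03063836] -5.463464542253335 [-1.44279334e-01 -4.46852875e+01 -1.78657544e+01  1.71583677e-01
 -1.23395104e+00 -2.43701565e-02]
```

Gripped, with 10 N upward, so I'll raise 2 mm to relieve it and turn about 57° anticlockwise (the dial starts at 2 clicks or more).

```bash
cat > o.py <<'E'
from h import *
s=env.observe();T=np.array(s['tool_rot']);print('TQ',np.round(s['wrist_torque'],2),'q6',round(s['q'][5],2),'xang',round(np.degrees(np.arctan2(T[1,0],T[0,0])),2),s['time_s'])
E
python3 -m crank '[4,0,0,-0.1,0, 4,0,0,-0.1,0, 4,0,0,0,0, 4,0,0,0,-0.06, 4,0,0,0,-0.06, 4,0,0,0,-0.06, 4,0,0,0,-0.06, 4,0,0,0,0]'; python3 o.py
python3 -m crank '[4,0,0,0,-0.1, 4,0,0,0,-0.1, 4,0,0,0,-0.1, 4,0,0,0,-0.1, 4,0,0,0,-0.1, 4,0,0,0,-0.1, 4,0,0,0,-0.1, 4,0,0,0,0]'; python3 o.py
```

```text
time_s: 5.0
position: [0.5646, -0.0649, 0.0627]
tool_rot: [[-0.016, 1.0, -0.002], [1.0, 0.016, 0.0], [0.0, -0.002, -1.0]]
ft_force: [-3.0, -0.3, -6.8]
grip_width: 0.0422
gripper_force: 106.1
TQ [-0.04  0.24  0.41] q6 -19.37 xang 90.9 5.0
time_s: 5.67
position: [0.5637, -0.0652, 0.0627]
tool_rot: [[-0.656, 0.754, -0.005], [0.754, 0.656, 0.0], [0.003, -0.003, -1.0]]
ft_force: [-7.6, -1.6, -4.0]
grip_width: 0.0419
gripper_force: 106.3
TQ [-0.38  1.07  0.06] q6 -59.51 xang 131.03 5.6667
```

```bash
for i in 1; do python3 -m crank '[4,0,0,0,-0.05, 4,0,0,0,-0.05, 4,0,0,0,-0.05, 4,0,0,0,-0.05, 4,0,0,0,-0.05, 4,0,0,0,0, 4,0,0,0,0, 4,0,0,0,0]' | grep ft_; python3 o.py
python3 -m crank '[4,0,0,0,-0.05, 4,0,0,0,-0.05, 4,0,0,0,-0.05, 4,0,0,0,-0.05, 4,0,0,0,-0.05, 4,0,0,0,0, 4,0,0,0,0, 4,0,0,0,0]'| grep ft_; python3 o.py; done
```

```text
ft_force: [-9.3, -3.6, -3.2]
TQ [-0.69  1.31  0.14] q6 -73.55 xang 145.08 6.3333
ft_force: [-17.2, -4.0, 3.3]
TQ [-0.37  3.1  -0.14] q6 -87.85 xang 159.39 7.0
```

No stop yet (82° turned). The 17 N sideways force says the axis lies a little further towards −x, so I'll shift 1.5 mm and continue.

```bash
python3 -m crank '[4,0.1,0,0,0, 4,0.05,0,0,0, 4,0,0,0,-0.05, 4,0,0,0,-0.05, 4,0,0,0,-0.05, 4,0,0,0,-0.05, 4,0,0,0,-0.05, 4,0,0,0,0]' | egrep 'ft_|pos'; python3 o.py
python3 -m crank '[4,0,0,0,-0.05, 4,0,0,0,-0.05, 4,0,0,0,-0.05, 4,0,0,0,-0.05, 4,0,0,0,-0.05, 4,0,0,0,0, 4,0,0,0,0, 4,0,0,0,0]'| egrep 'ft_|pos'; python3 o.py
```

```text
position: [0.5588, -0.0654, 0.0624]
ft_force: [-23.3, -9.1, 4.3]
TQ [-1.5   3.92 -1.77] q6 -102.14 xang 173.63 7.6667
position: [0.5641, -0.0663, 0.0628]
ft_force: [1.1, -9.6, -9.4]
TQ [-1.76  0.16 -1.59] q6 -116.35 xang -172.19 8.3333
```

The torque jumped to −1.8 N·m, far above the 0.2 N m of a ridge, and persisted, so this is the stop (about 3 clicks from the start). I'll let go, rise and take a closer look to recentre.

```bash
python3 -m crank '[8.5,0,0,0,0, 8.5,0,0,0,0, 8.5,0,0,0,0, 8.5,0,0,0,0, 8.5,0,0,-2,0, 8.5,0,0,-3,0, 8.5,0,0,-4,0, 8.5,0,0,0,0]' | egrep 'ft_|pos|wid'
python3 -m crank '[8.5,0,0,0,0, 8.5,0,0,0,0, 8.5,0,0,0,0, 8.5,0,0,0,0, 8.5,0,0,0,0, 8.5,0,0,0,0, 8.5,0,0,0,0, 8.5,0,0,0,0]' | egrep 'ft_|pos|wid'
python3 o.py
python3 - <<'E'
from h import *
im=optics.get_image("wrist");save(im,"w2")
g=cv2.cvtColor(np.array(im["color"]),cv2.COLOR_RGB2GRAY)
n,l,st,c=cv2.connectedComponentsWithStats((g>180).astype(np.uint8))
s=env.observe();T=np.array(s["tool_rot"])
for i in range(1,n):
    if st[i,4]>200:
        D=onz(im,c[i]/[640,480],.085);print(st[i],c[i],D,T.T@(D-s["position"])*100)
E
```

```text
position: [0.5668, -0.065, 0.1606]
ft_force: [0.5, 0.4, 0.6]
grip_width: 0.0848
position: [0.5639, -0.0645, 0.1531]
ft_force: [-0.3, 1.1, -0.3]
grip_width: 0.0848
TQ [-0.04  0.01  0.01] q6 -116.62 xang -171.85 9.6667
[   19     0   382   357 16702] [155.45234104 203.87007544] [ 0.54907796 -0.16232491  0.085     ] [ 2.85716158 -9.47230826  6.81875219]
[  86   64   69   72 1637] [123.95235186  99.34086744] [ 0.49355372 -0.1794513   0.085     ] [  8.59626068 -10.38076013   6.819724  ]
[ 94 194  31  29 692] [109.20375723 208.13439306] [ 0.55548708 -0.18913276  0.085     ] [  2.60264503 -12.21686597   6.81843229]
[ 162  219   97   71 3606] [209.67304493 254.3202995 ] [ 0.57622669 -0.12934256  0.085     ] [-0.29774043 -6.59212078  6.8184546 ]
[ 434  267   84   58 1268] [466.37776025 294.63170347] [0.58069249 0.0330958  0.085     ] [-3.04192036  9.42446851  6.81953871]
[382 279  31  49 399] [396.35338346 300.89724311] [ 0.59129549 -0.00993909  0.085     ] [-3.48161965  5.01414932  6.81901897]
```

View pics/w2.png

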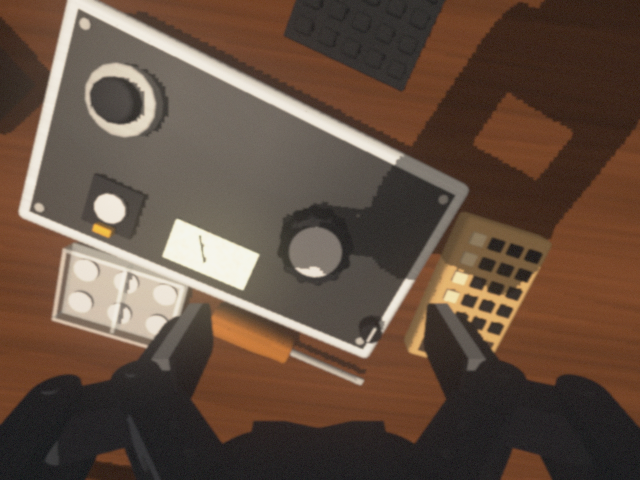

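The tester is unchanged. The dial disc is at (316,251), now in shadow, the button at (118,99) and the zero knob at (371,330).

```bash
python3 - <<'E'
from h import *
im=optics.get_image("wrist")
g=cv2.cvtColor(np.array(im["color"]),cv2.COLOR_RGB2GRAY)
m=np.zeros_like(g);m[222:282,283:350]=g[222:282,283:350]>95
n,l,st,c=cv2.connectedComponentsWithStats(m);i=1+st[1:,4].argmax();print(st[i],c[i])
s=env.observe();T=np.array(s["tool_rot"])
for u,v,z in((*c[i],.085),(316,251,.085),(118,99,.077),(371,328,.068)):
    D=onz(im,(u/640,v/480),z);print(D,T.T@(D-s["position"])*100)
E
```

```text
[ 289  227   53   51 2068] [314.70502901 252.07495164]
[ 0.56578269 -0.06606784  0.085     ] [-0.16212363 -0.17752106  6.82703872]
[ 0.56497896 -0.06538389  0.085     ] [-0.09224865 -0.0984312   6.82704619]
[ 0.49413586 -0.18670824  0.077     ] [  8.63912773 -11.10507032   7.6272822 ]
[ 0.62329476 -0.01797757  0.068     ] [-6.53665386  3.76830336  8.52673002]
```

The dial is confirmed at (0.565, −0.066). I'm recentring, turning to a pad angle 90° from the first grip (same flute phase) and regrasping at position zero.

```bash
python3 -m crank '[8.5,-0.13,-0.12,0,0, 8.5,0,0,0,0.12, 8.5,0,0,0,0.12, 8.5,0,0,0,0.12, 8.5,0,0,3,0, 8.5,0,0,3,0, 8.5,0,0,2,0, 8.5,0,0,1,0]'| egrep 'ft_|pos|wid'
python3 -m crank '[8.5,0,0,0,0, 8.5,0,0,0,0, 8.5,0,0,0,0, 4,0,0,0,0, 4,0,0,0,0, 4,0,0,0,0, 4,0,0,0,0, 4,0,0,0,0]' 110| egrep 'ft_|pos|wid|for'; python3 o.py
python3 -m crank '[4,0,0,0,0, 4,0,0,0,0, 4,0,0,0,0, 4,0,0,0,0, 4,0,0,0,0, 4,0,0,0,0, 4,0,0,0,0, 4,0,0,0,0]' | egrep 'ft_|pos|wid|for'; python3 o.py
```

```text
position: [0.5644, -0.0652, 0.0608]
ft_force: [-0.2, -0.5, 0.0]
grip_width: 0.085
position: [0.5655, -0.0665, 0.0648]
ft_force: [-5.3, -4.0, 9.1]
grip_width: 0.0418
gripper_force: 101.0
TQ [-0.76  0.81 -0.01] q6 -96.04 xang 167.53 11.1
position: [0.5655, -0.0665, 0.0648]
ft_force: [-3.8, -3.4, 10.7]
grip_width: 0.0421
gripper_force: 101.1
TQ [-0.76  0.8  -0.04] q6 -96.05 xang 167.53 11.7667
```

Quick stop check: nudge 8° anticlockwise from here, see whether it resists, then come back.

```bash
python3 -m crank '[4,0,0,-0.1,-0.03, 4,0,0,-0.1,-0.03, 4,0,0,0,-0.04, 4,0,0,0,-0.04, 4,0,0,0,0, 4,0,0,0,0, 4,0,0,0,0, 4,0,0,0,0]'| egrep 'ft_|pos'; python3 o.py
```

```text
position: [0.5626, -0.066, 0.0651]
ft_force: [-11.7, -5.2, 4.6]
TQ [-0.63  2.06 -0.2 ] q6 -104.05 xang 175.53 12.4333
```

Only −0.2 N·m after 8°, which is inconclusive. I'll keep going anticlockwise (harmless) until the torque clearly rises.

```bash
for a in 1; do python3 -m crank '[4,0,0,0,-0.03, 4,0,0,0,-0.03, 4,0,0,0,-0.03, 4,0,0,0,0, 4,0,0,0,0, 4,0,0,0,0, 4,0,0,0,0, 4,0,0,0,0]'| egrep 'ft_|pos'; python3 o.py
python3 -m crank '[4,0,0,0,-0.03, 4,0,0,0,-0.03, 4,0,0,0,-0.03, 4,0,0,0,0, 4,0,0,0,0, 4,0,0,0,0, 4,0,0,0,0, 4,0,0,0,0]'| egrep 'ft_|pos'; python3 o.py; done
```

```text
position: [0.5643, -0.0662, 0.0652]
ft_force: [-5.1, -5.1, 0.1]
TQ [-0.65  0.84 -0.75] q6 -109.15 xang -179.4 13.1
position: [0.5651, -0.0661, 0.0655]
ft_force: [-4.0, -5.5, 1.1]
TQ [-0.75  0.49  0.37] q6 -114.35 xang -174.16 13.7667
```

Ambiguous: a slip over a flute or a click ridge would both look like this. I'll turn further and compare wrist pictures to see whether the flutes stay fixed relative to the gripper.

```bash
cat > snap.py <<'E'
import sys
from h import *
im=optics.get_image("wrist");save(im,sys.argv[1])
E
python3 snap.py a0
for i in 1; do python3 -m crank '[4,0,0,0,-0.03, 4,0,0,0,-0.03, 4,0,0,0,-0.03, 4,0,0,0,-0.03, 4,0,0,0,0, 4,0,0,0,0, 4,0,0,0,0, 4,0,0,0,0]'| egrep 'ft_|pos'; python3 o.py; python3 snap.py a1
python3 -m crank '[4,0,0,0,-0.03, 4,0,0,0,-0.03, 4,0,0,0,-0.03, 4,0,0,0,-0.03, 4,0,0,0,0, 4,0,0,0,0, 4,0,0,0,0, 4,0,0,0,0]'| egrep 'ft_|pos'; python3 o.py; python3 snap.py a2
python3 -m crank '[4,0,0,0,-0.03, 4,0,0,0,-0.03, 4,0,0,0,-0.03, 4,0,0,0,-0.03, 4,0,0,0,0, 4,0,0,0,0, 4,0,0,0,0, 4,0,0,0,0]'| egrep 'ft_|pos'; python3 o.py; python3 snap.py a3
done
python3 -c "
import cv2,numpy as np
I=[cv2.imread(f'pics/a{i}.png')[200:480,130:510] for i in range(4)]
c=np.vstack([np.hstack(I[:2]),np.hstack(I[2:])]);cv2.imwrite('pics/A.png',np.clip(c.astype(float)*1.8,0,255).astype(np.uint8))"
```

```text
position: [0.5657, -0.066, 0.0657]
ft_force: [-1.9, -5.7, 2.9]
TQ [-0.72  0.18  0.01] q6 -121.21 xang -167.3 14.4833
position: [0.5656, -0.0658, 0.0657]
ft_force: [-2.7, -4.9, 4.1]
TQ [-0.64  0.26 -1.62] q6 -127.98 xang -160.58 15.2
position: [0.5657, -0.0656, 0.0657]
ft_force: [-0.9, -4.9, 5.7]
TQ [-0.59  0.23  0.06] q6 -134.98 xang -153.5 15.9167
```

View pics/A.png

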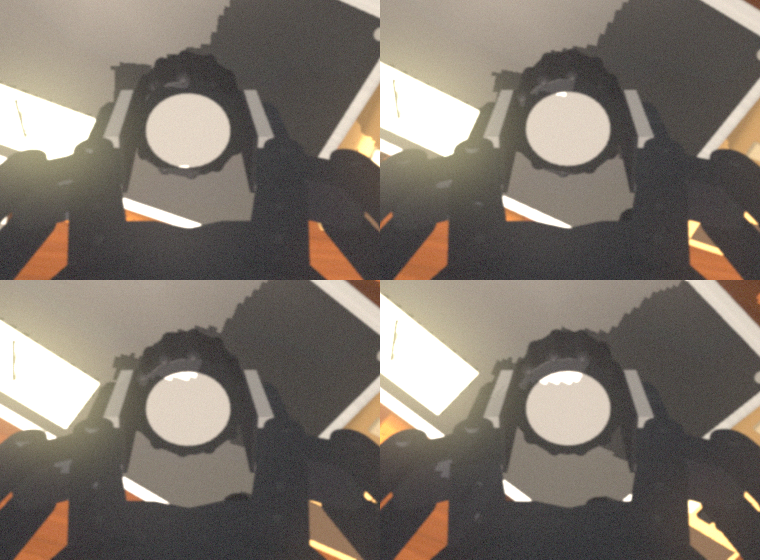

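Torque again peaked at −1.6 N·m and then dropped, which suggests slipping at the stop. I'll zoom in on the flute edges to confirm.

```bash
python3 -c "
import cv2,numpy as np
I=[]
for i in range(4):
    m=cv2.imread(f'pics/a{i}.png').astype(float)[240:385,250:390]
    m=cv2.resize(m,(399,290),interpolation=cv2.INTER_CUBIC)
    I.append(np.clip(255*(np.clip(m,0,255)/130)**0.6,0,255).astype(np.uint8))
cv2.imwrite('pics/B.png',np.vstack([np.hstack(I[:2]),np.hstack(I[2:])]))"
```

```text
(no output)
```

View pics/B.png

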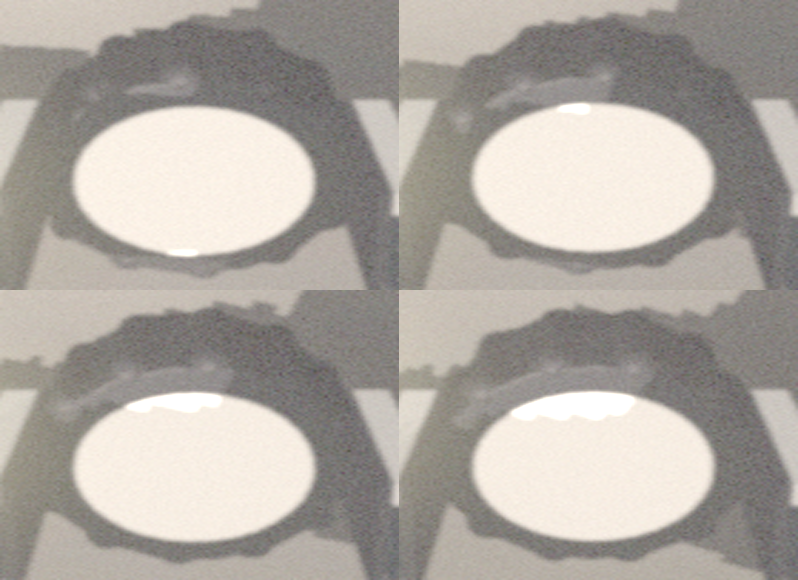

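The flute highlights creep relative to the gripper (a0→a1 and a2→a3 slipped about 26 px, a1→a2 held while torque built to −1.6). So the dial is on its stop and the pads slip there. I'll let go, lower 5 mm for more pad contact, regrip at 120 N, and watch the flutes for slip while turning clockwise.

```bash
python3 -m crank '[8.5,0,0,0,0, 8.5,0,0,0,0, 8.5,0,0,0,0, 8.5,0,0,0,0, 8.5,0,0,0,0, 8.5,0,0,0.25,0, 8.5,0,0,0.25,0, 8.5,0,0,0,0]'| egrep 'ft_|pos|wid'
python3 -m crank '[8.5,0,0,0,0, 8.5,0,0,0,0, 8.5,0,0,0,0, 8.5,0,0,0,0, 8.5,0,0,0,0, 8.5,0,0,0,0, 8.5,0,0,0,0, 8.5,0,0,0,0]'| egrep 'ft_|pos|wid'; python3 o.py
```

```text
position: [0.5651, -0.0654, 0.0597]
ft_force: [-0.7, 0.3, 0.1]
grip_width: 0.0852
position: [0.5654, -0.0655, 0.0603]
ft_force: [-0.2, 0.4, 0.2]
grip_width: 0.0852
TQ [-0.   -0.02 -0.05] q6 -135.0 xang -153.52 17.3
```

```bash
python3 -m crank '[8.5,0,0,0.15,0.08, 8.5,0,0,0.15,0.085, 8.5,0,0,0,0, 8.5,0,0,0,0, 8.5,0,0,0,0, 8.5,0,0,0,0, 8.5,0,0,0,0, 8.5,0,0,0,0]'| egrep 'ft_|pos|wid'; python3 o.py; python3 snap.py b0
python3 -m crank '[4,0,0,0,0, 4,0,0,0,0, 4,0,0,0,0, 4,0,0,0,0, 4,0,0,0,0, 4,0,0,0,0, 4,0,0,0,0, 4,0,0,0,0]' 120| egrep 'ft_|pos|wid|for'; python3 o.py; python3 snap.py b1
python3 -m crank '[4,0,0,0,0.05, 4,0,0,0,0.05, 4,0,0,0,0.05, 4,0,0,0,0.05, 4,0,0,0,0.05, 4,0,0,0,0, 4,0,0,0,0, 4,0,0,0,0]'| egrep 'ft_|pos|wid|for'; python3 o.py; python3 snap.py b2
python3 -m crank '[4,0,0,0,0.05, 4,0,0,0,0.05, 4,0,0,0,0.05, 4,0,0,0,0.05, 4,0,0,0,0.05, 4,0,0,0,0, 4,0,0,0,0, 4,0,0,0,0]'| egrep 'ft_|pos|wid|for'; python3 o.py; python3 snap.py b3
cat > comp.py <<'E'
import cv2,numpy as np,sys
I=[]
for n in sys.argv[2:]:
    m=cv2.imread(f'pics/{n}.png').astype(float)[240:385,250:390]
    m=cv2.resize(m,(399,290),interpolation=cv2.INTER_CUBIC)
    I.append(np.clip(255*(np.clip(m,0,255)/130)**0.6,0,255).astype(np.uint8))
cv2.imwrite(f'pics/{sys.argv[1]}.png',np.vstack([np.hstack(I[:2]),np.hstack(I[2:])]))
E
python3 comp.py C b0 b1 b2 b3
```

```text
position: [0.5654, -0.0655, 0.0574]
ft_force: [0.1, 0.4, 0.1]
grip_width: 0.0849
TQ [-0.02 -0.05  0.01] q6 -125.59 xang -162.93 17.9667
position: [0.5656, -0.066, 0.0581]
ft_force: [-2.4, -2.4, 6.0]
grip_width: 0.0424
gripper_force: 115.0
TQ [-0.36  0.29  0.05] q6 -125.56 xang -162.96 18.6833
position: [0.5657, -0.0663, 0.0581]
ft_force: [-2.1, -3.4, 6.7]
grip_width: 0.0422
gripper_force: 114.7
TQ [-0.53  0.31 -0.13] q6 -111.22 xang -177.31 19.4
position: [0.5657, -0.0665, 0.0581]
ft_force: [-2.2, -5.0, 6.1]
grip_width: 0.0426
gripper_force: 114.7
TQ [-0.68  0.34 -0.27] q6 -96.88 xang 168.35 20.1167
```

View pics/C.png

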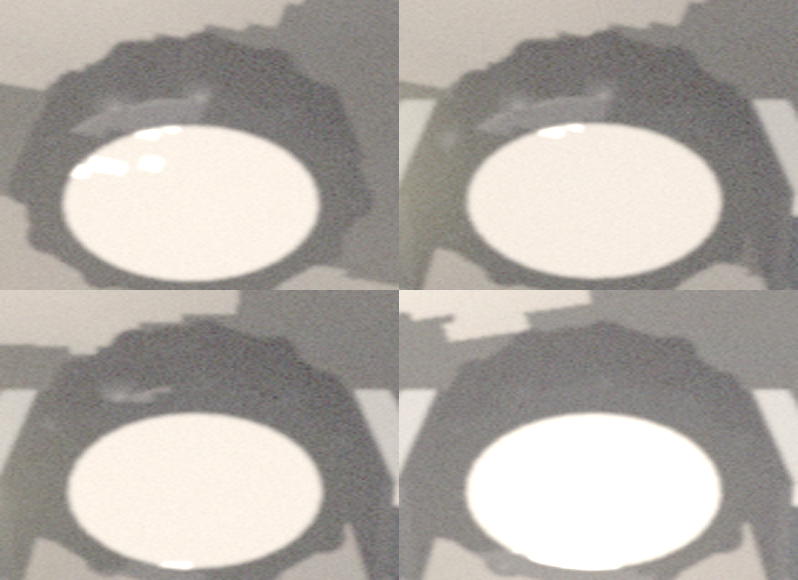

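The flute pattern stays fixed relative to the pads through closing and the first 28.7°, so there is no slip and torque is low. Continuing clockwise.

```bash
for i in 1; do
python3 -m crank '[4,0,0,0,0.1, 4,0,0,0,0.1, 4,0,0,0,0.1, 4,0,0,0,0.1, 4,0,0,0,0.1, 4,0,0,0,0.1, 4,0,0,0,0, 4,0,0,0,0]'| egrep 'ft_|pos|wid'; python3 o.py; python3 snap.py c1
python3 -m crank '[4,0,0,0,0.1, 4,0,0,0,0.1, 4,0,0,0,0.1, 4,0,0,0,0.1, 4,0,0,0,0.1, 4,0,0,0,0.1, 4,0,0,0,0, 4,0,0,0,0]'| egrep 'ft_|pos|wid'; python3 o.py; python3 snap.py c2
python3 -m crank '[4,0,0,0,0.1, 4,0,0,0,0.1, 4,0,0,0,0.1, 4,0,0,0,0.1, 4,0,0,0,0.1, 4,0,0,0,0.1, 4,0,0,0,0, 4,0,0,0,0]'| egrep 'ft_|pos|wid'; python3 o.py; python3 snap.py c3
python3 -m crank '[4,0,0,0,0.1, 4,0,0,0,0.1, 4,0,0,0,0.1, 4,0,0,0,0.1, 4,0,0,0,0.1, 4,0,0,0,0.1, 4,0,0,0,0, 4,0,0,0,0]'| egrep 'ft_|pos|wid'; python3 o.py; python3 snap.py c4
done; python3 comp.py D b3 c1 c2 c4
```

```text
position: [0.5654, -0.0671, 0.0581]
ft_force: [-4.3, -7.7, 5.9]
grip_width: 0.0422
TQ [-1.26  0.63  0.06] q6 -62.51 xang 133.98 20.8333
position: [0.5648, -0.0673, 0.0581]
ft_force: [-6.2, -9.3, 8.4]
grip_width: 0.0427
TQ [-1.46  1.03  0.  ] q6 -28.13 xang 99.6 21.55
position: [0.5642, -0.0672, 0.0581]
ft_force: [-9.9, -9.2, 8.5]
grip_width: 0.0424
TQ [-1.52  1.46 -0.12] q6 6.26 xang 65.22 22.2667
position: [0.5638, -0.0668, 0.0581]
ft_force: [-11.6, -8.3, 9.5]
grip_width: 0.0423
TQ [-1.28  1.82  0.15] q6 40.62 xang 30.87 22.9833
```

View pics/D.png

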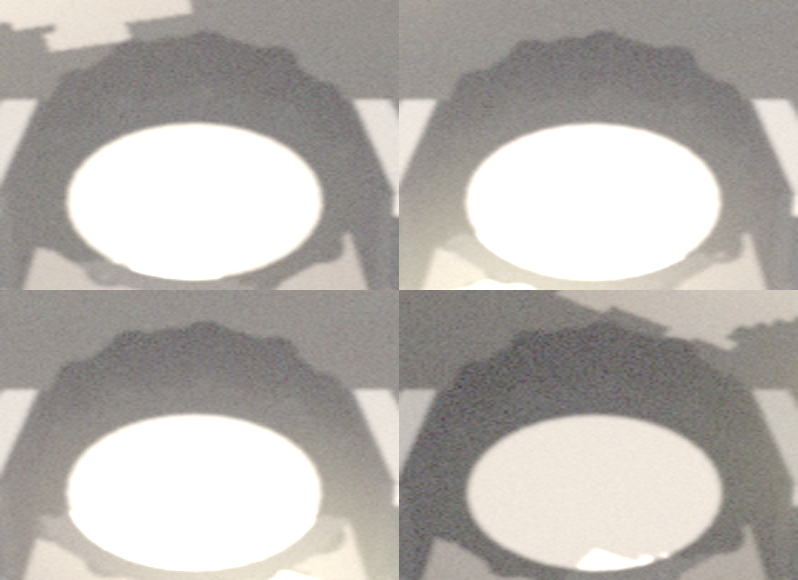

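The flutes look identical in every frame, so nothing slipped: 193.8° turned. Turning the last bit to about 207.5° (inside the 7th click), then letting go.

```bash
python3 -m crank '[4,0,0,0,0.04, 4,0,0,0,0.04, 4,0,0,0,0.04, 4,0,0,0,0.04, 4,0,0,0,0.04, 4,0,0,0,0.04, 4,0,0,0,0, 4,0,0,0,0]'| egrep 'ft_|pos|wid'; python3 o.py; python3 snap.py d1
python3 -m crank '[8.5,0,0,0,0, 8.5,0,0,0,0, 8.5,0,0,0,0, 8.5,0,0,0,0, 8.5,0,0,0,0, 8.5,0,0,0,0, 8.5,0,0,0,0, 8.5,0,0,0,0]'| egrep 'ft_|pos|wid'; python3 o.py; python3 snap.py d2
python3 comp.py E b0 b1 d1 d2
```

```text
position: [0.5636, -0.0666, 0.058]
ft_force: [-11.9, -7.0, 12.1]
grip_width: 0.042
TQ [-1.04  1.77 -0.03] q6 54.37 xang 17.12 23.7
position: [0.5654, -0.0655, 0.0573]
ft_force: [0.2, 0.5, 0.2]
grip_width: 0.0849
TQ [0.02 0.02 0.03] q6 54.36 xang 17.13 24.4167
```

View pics/E.png

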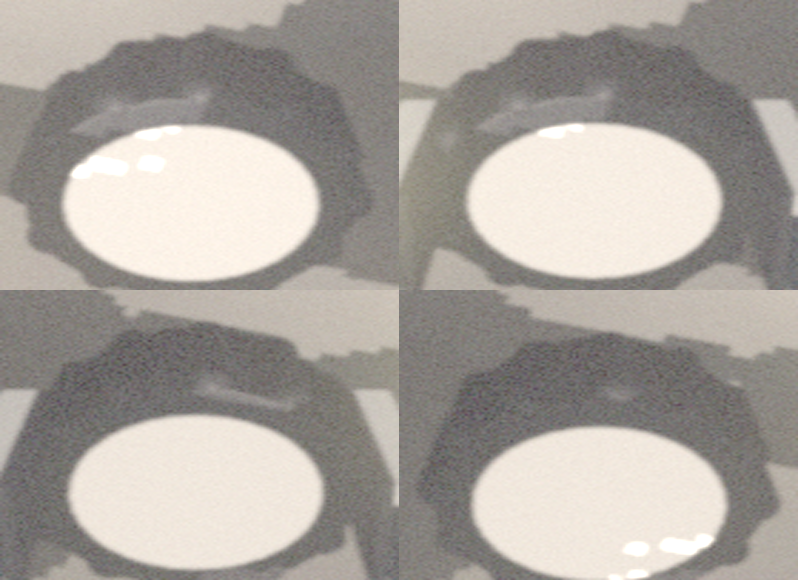

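Checking my sums: 197.0° → 17.1° is 179.9°, so the dial sits in click six, not seven. The flute phase matches that at zero, so it is settled in a click. Regrip and turn one more click (27.5°).

```bash
python3 -m crank '[4,0,0,0,0, 4,0,0,0,0, 4,0,0,0,0, 4,0,0,0,0, 4,0,0,0,0, 4,0,0,0,0, 4,0,0,0,0, 4,0,0,0,0]' 120| egrep 'ft_|pos|wid|for'; python3 o.py; python3 snap.py e1
python3 -m crank '[4,0,0,0,0.08, 4,0,0,0,0.08, 4,0,0,0,0.08, 4,0,0,0,0.08, 4,0,0,0,0.08, 4,0,0,0,0.08, 4,0,0,0,0, 4,0,0,0,0]'| egrep 'ft_|pos|wid'; python3 o.py; python3 snap.py e2
python3 -m crank '[8.5,0,0,0,0, 8.5,0,0,0,0, 8.5,0,0,0,0, 8.5,0,0,0,0, 8.5,0,0,0,0, 8.5,0,0,0,0, 8.5,0,0,0,0, 8.5,0,0,0,0]'| egrep 'ft_|pos|wid'; python3 o.py; python3 snap.py e3
python3 comp.py F d2 e1 e2 e3
```

```text
position: [0.5657, -0.066, 0.0581]
ft_force: [-1.3, -1.4, 5.6]
grip_width: 0.0425
gripper_force: 115.0
TQ [-0.32  0.33  0.04] q6 54.35 xang 17.12 25.1333
position: [0.5657, -0.0665, 0.0581]
ft_force: [-2.6, -3.4, 5.5]
grip_width: 0.0421
TQ [-0.66  0.3  -0.07] q6 81.89 xang -10.42 25.85
position: [0.5654, -0.0655, 0.0573]
ft_force: [0.3, -0.3, -0.0]
grip_width: 0.0851
TQ [-0.   -0.03  0.05] q6 81.86 xang -10.38 26.5667
```

View pics/F.png

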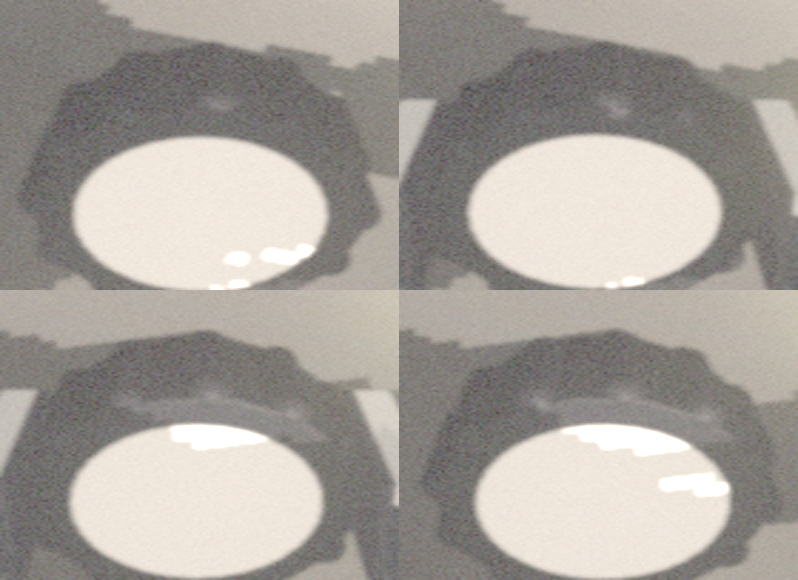

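The flutes stayed with the pads, and the dial settled on release at seven clicks (207.5° turned, so it snaps to 210°). Now rise, close the fingers and go above the button at about (0.495, −0.187).

```bash
python3 -m crank '[8.5,0,0,-2.5,0, 8.5,0,0,-3,0, 8.5,0,0,-3,0, 0,-1.2,3.3,0,0, 0,-1.2,3.3,0,0, 0,-1.2,3.3,0,0, 0,-1.13,3.33,0,0, 0,0,0,0,0]' 30| egrep 'ft_|pos|wid'
python3 -m crank '[0,0,0,0,0, 0,0,0,0,0, 0,0,0,0,0, 0,0,0,0,0, 0,0,0,0,0, 0,0,0,0,0, 0,0,0,0,0, 0,0,0,0,0]'| egrep 'ft_|pos|wid'
python3 snap.py g1
python3 - <<'E'
from h import *
im=optics.get_image("wrist")
for r in spotter.look_for(im,"test_button_top")[:2]: print(r["score"],np.array(r["at"])*[640,480],onz(im,r["at"],.077))
E
```

```text
position: [0.4929, -0.1914, 0.1425]
ft_force: [-0.0, 0.3, -0.3]
grip_width: 0.0251
position: [0.4951, -0.1869, 0.1423]
ft_force: [0.5, 0.6, -0.2]
grip_width: 0.0
0.94 [326.912 251.616] [ 0.49578146 -0.19188849  0.077     ]
```

View pics/g1.png

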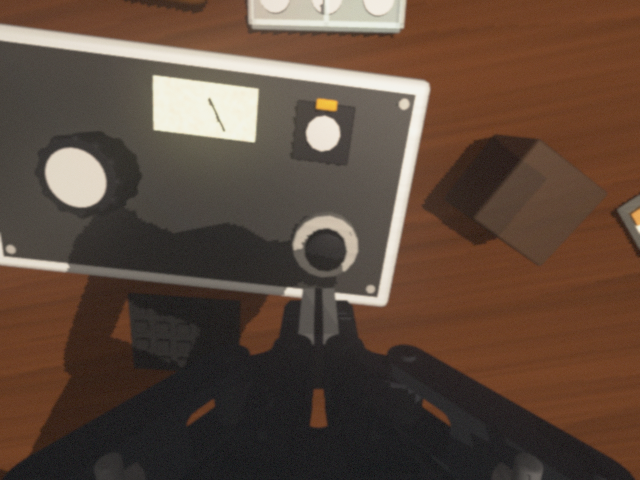

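The button top is at (326,252), i.e. (0.496, −0.192). Averaged with the earlier fixes, I'll shift 2 mm and press.

```bash
python3 -m crank '[0,0,0.2,2,0, 0,0,0,2.5,0, 0,0,0,1.3,0, 0,0,0,0,0, 0,0,0,0.3,0, 0,0,0,0.3,0, 0,0,0,0.3,0, 0,0,0,0,0]'| egrep 'ft_|pos|wid'
python3 -m crank '[0,0,0,0.2,0, 0,0,0,0.2,0, 0,0,0,0.2,0, 0,0,0,0.1,0, 0,0,0,0,0, 0,0,0,0,0, 0,0,0,0,0, 0,0,0,0,0]'| egrep 'ft_|pos|wid'; python3 o.py
```

```text
position: [0.4951, -0.1894, 0.0757]
ft_force: [0.7, -0.8, 1.7]
grip_width: -0.0005
position: [0.4952, -0.1894, 0.0707]
ft_force: [-4.9, 2.8, 25.2]
grip_width: 0.0001
TQ [0.49 0.91 0.01] q6 66.64 xang -10.37 29.4333
```

It bottomed at z = 0.0707 with 25 N (full travel, the 5 N spring exceeded). Now back up and check.

```bash
python3 -m crank '[0,0,0,-0.5,0, 0,0,0,-0.7,0, 0,0,0,-1.5,0, 0,0,0,-3,0, 0,0,0,-3,0, 0,0,0,-3,0, 0,0,0,0,0, 0,0,0,0,0]'| egrep 'ft_|pos|wid'
python3 -m crank '[0,0,0,0,0, 0,0,0,0,0, 0,0,0,0,0, 0,0,0,0,0, 0,0,0,0,0, 0,0,0,0,0, 0,0,0,0,0, 0,0,0,0,0]'| egrep 'ft_|pos|wid|time'
python3 snap.py z1
```

```text
position: [0.4949, -0.1892, 0.1864]
ft_force: [-0.7, -0.7, -1.5]
grip_width: 0.0001
time_s: 30.77
position: [0.4947, -0.1891, 0.1852]
ft_force: [0.0, -0.2, 0.3]
grip_width: -0.0002
```

View pics/z1.png

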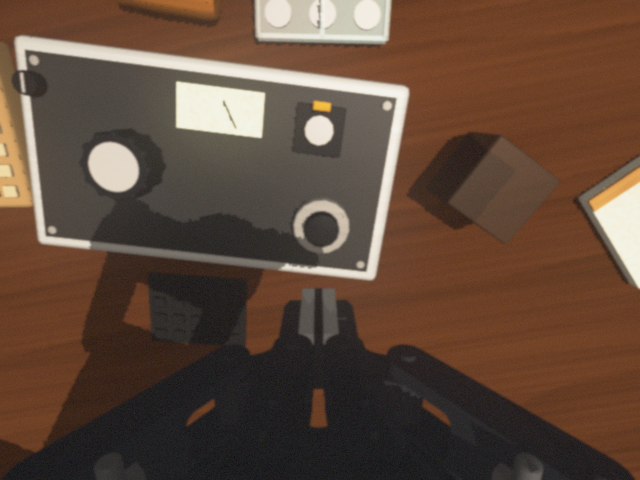

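The button is up again at (321,231), the zero knob at (28,83) and the other things are where they were, and the arm is clear. Handing in.

```bash
python3 -c "
from rig import env
print(env.close_job())"
```

```text
the job is handed in; nothing more can be done
None
```

The job is handed in: by my measurements, the dial went anticlockwise to its stop and then clockwise seven clicks (six, a release, then one more), and the test button was then pressed fully down and released, leaving the small knob and everything else untouched; the hand-in returned no verdict.

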